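# Load the indexing table at the pointer and turn it under the press

## Robot

A 7-joint arm with a two-finger parallel gripper is mounted at the origin on the work surface. World frame = base frame: x ahead of the robot, y to its left, z up, the work surface at z = 0. Lengths are in m, angles in degrees, forces in N, time in s.
With the tool pointing down it reaches from about 0.4 to 0.875 m from the base axis. Payload 19.3 kg.
Tool frame: the origin (TCP) lies on the centre line of the jaws, within the pads' length; the fingertips stand 14 mm ahead of it and the grasp point (between the pads) lies 5 mm behind it; z points along the fingers, y is the line along which they close (so a half turn about z gives the same grasp; the last joint's range is limited). The gripper opens to 85 mm and grips with 20 to 120 N. Pads are 22 mm wide; open, the fingers measure 114 mm over their backs; the gripper's body (76 mm by 85 mm) begins 54 mm behind the grasp point. The pads swing forward as they close: fully open they stand 13 mm farther back than shut.
Start: joints at [-77.59, 29.874, -2.08, 91.645, 1.215, 58.505, -6.463], TCP at [0.177, 0.599, 0.245] pointing down, gripper open.
Joint ranges: [-166.77, 166.77], [-17.47, 122.26], [-85.68, 81.53], [9.62, 139.38], [-72.42, 252.41], [9.2, 110.78], [-144.41, 144.41]. Speed limits (degrees/s): [108.29, 108.29, 136.94, 136.94, 172.46, 172.46, 172.46].

## Interface

Orientations are given as [roll, pitch, yaw] about the fixed x, y, z axes, in that order (R = Rz(yaw) Ry(pitch) Rx(roll)).
In Python, from workcell import status, viewer, r gives the robot as it stands.
- The arm moves only by the tool move_arm, never from a script. Its argument "deltas" is a list of rows, each a list of 7 numbers: the shift along the tool's x, y, z in m, then the turn, a rotation vector about the tool's x, y, z in degrees, then the opening, from 0 (shut) to 1 (fully open). A call has 1 to 5 rows; each row shifts and turns the commanded pose from where the row before left it, along the tool's axes as they then stand; what a row does not reach is not made up. A row lasts 1/8 s, in which the tool goes at most 62.5 mm and 10.7 degrees, less where a joint would pass 70% of its speed; a pose out of reach is approached as far as the arm can. A call is refused whole if a number of a shift passes 0.0625 or a number of a turn 10.7, either way. A call with a gripper value outside its range is refused whole. The fingers move at their own pace and stop on an object; "grip_force" is the grip in N (left out, the last holds). Time passes only in rows, so rows that do not move let the fingers close. It gives the time, the measured TCP pose, the force, the opening and the grip force at its end, in the units of the state.
- status.state(): the state, without advancing time (a new reading comes with each control period).
- viewer.camera(name): name is "scene" or "top" or "wrist"; returns the picture (480x640x3 uint8, blue, green, red); there is no depth.
- viewer.camera_params(name): a dict with "fov_y" (degrees; the focal length in pixels is half the picture's height over the tangent of half this angle, whatever the lens; pixels are square), "cx", "cy" (the principal point, pixels), "distortion" ([k1, k2, p1, p2, k3] as OpenCV has them; the pictures are not rectified), "rvec" (rotation vector, rad) and "tvec" (3), from world to camera coordinates, as OpenCV has them. Camera axes: x right, y down, z forward; pixel columns grow to the right and rows downward; lengths in m; the calibration is good to about 2 mm. A picture is of the moment at which its call begins: read the wrist's pose just before it. camera_params takes no time and is no camera call; for the wrist camera it gives the pose at the moment of the call.
- r.close_job(): hands the job in; it is judged then, once.
The state is a dict: "t": time; "joint_pos": joint angles; "joint_velocities": joint speeds; "joint_torque": joint torques, N m; "eef_pos": TCP position; "ee_rot": TCP orientation; "contact_force": force on the tool from outside, world axes, zero at the start; "ft_torque": the same for the moment, N m; "width": finger opening in m; "gripper_force": force on a finger pad.
Only numpy, scipy, OpenCV 4.12 (cv2) and the standard library are available. Lean on these libraries where they do the work, as an engineer would, in place of code of your own. Each camera call takes 0.05 s, during which the arm holds its last target. There are 200 camera calls.

## Task

Turn the indexing table (its upright pegs are there to push it round by) until the yellow one-dot pocket faces the red pointer squarely, and stand the brass bushing down in it there without dropping it. Then turn the table until that loaded pocket is squarely under the press ram, which brings the blue two-dot pocket to the pointer, and leave it so with the bushing upright in its pocket. Leave the steel bushing and the other loose things on the bench where they are.

Things in the scene. Friction and masses are not known exactly. Their poses are not given: they have to be found in the camera images.
- indexer: Fixed green round base plate, 280 mm diameter, 15 mm thick, with turntable and press column; origin at the centre of its underside, on the turntable's vertical axis (its z). Red pointer on its rim along its own -x, from 116 to 155 mm from the axis, 37 mm high. The column is in the direction 60 degrees from its +x towards its +y, so 120 degrees from the pointer.
- press_column (a point): Centre of the foot, 15 mm above the bench, of a fixed 36 mm round column (obstacle), 165 mm from the axis. From it a 50 mm wide head, 155 to 215 mm above the bench, reaches in to 60 mm from the axis.
- press_ram (a point): Centre of the lower end of a 24 mm round ram hanging from the head, 85 mm from the axis, straight above the pockets' circle, 108 mm above the bench. Pegs and bushings on the turntable pass under it; a gripper does not.
- turntable (a joint): Angle of the round aluminium turntable (232 mm diameter, top 35 mm above the bench) on the base, rad, growing counter-clockwise seen from above; 0 when pocket 1 faces the pointer, any number of turns either way. Stiff: it needs about 0.3 N m (4 N at a peg) and stops where it is left, without detents.
- hub (a point): Point on the turntable's axis at the height of its top, 35 mm above the bench.
- load_mark (a point): Point fixed to the base, 85 mm from the axis straight in from the red pointer, 35 mm above the bench: a pocket faces the pointer squarely when its centre is here.
- pocket1 (a point): Centre of the floor of pocket 1 (yellow collar, one black dot), 85 mm from the axis. The floor is the turntable's top; the collar around it is 52 mm inside diameter, 60 mm outside, 8 mm high.
- pocket2 (a point): The same for pocket 2 (blue collar, two dots), 120 degrees counter-clockwise from pocket 1 seen from above.
- pocket3 (a point): The same for pocket 3 (green collar, three dots), 240 degrees counter-clockwise from pocket 1.
- peg1 (a point): Centre of the top of an upright dark steel peg fixed to the turntable, for pushing it round: 14 mm diameter, rising 55 mm from the turntable's top to 90 mm above the bench, 85 mm from the axis, midway between pockets 1 and 2.
- peg2 (a point): The same, midway between pockets 2 and 3.
- peg3 (a point): The same, midway between pockets 3 and 1.
- brass_bushing: Bushing standing upright on its end, a plain cylinder 40 mm in diameter and 50 mm tall with a dark 20 mm plugged bore on top (nothing goes into it), about 0.3 kg; origin at the centre of its underside. Yellow brass.
- steel_bushing: Bushing standing upright on its end, a plain cylinder 40 mm in diameter and 50 mm tall with a dark 20 mm plugged bore on top (nothing goes into it), about 0.3 kg; origin at the centre of its underside. Bright steel; not wanted now.
- red_spacer: Loose red plastic spacer of the bushings' size and shape (40 mm diameter, 50 mm tall), origin at the centre of its underside.
- jar: Loose jar with red lid, 52 mm diameter, 80 mm tall, upright; origin at the centre of its underside.
- oil_bottle: Loose blue bottle with yellow cap, 60 mm diameter, 170 mm tall, upright; origin at the centre of its underside.
- wrench: Loose wrench lying flat, about 200 mm long along its x; origin near its middle, at the underside.
- screwdriver: Loose screwdriver lying flat, about 200 mm long along its x; origin near its middle, at the underside.
Things that resemble listed ones, but are neither listed nor needed, are in the scene too. Several things look just like the brass_bushing: the one meant starts nearest to the robot's base.

How it is judged:
By the outcome, as a careful person would: the job done as asked, in the order asked, and still so for the second after the job is handed in, with the robot touching nothing.
It also fails if it takes over 72 s, if anything falls off the work surface, if the arm or the gripper's body presses on something with over 40 N, if the wrist force passes 120 N, or if a joint passes its speed limit or range.

## Working session

There is one attempt and no reset: what is moved stays moved. The work goes in short steps, Python scripts to look and compute and a tool call to move; the robot and the scene stay as the last step left them, time stands still between calls to the robot, and variables do not carry over. Pictures are saved under pics/ and viewed, at most 10 in all, crops included, and the job is handed in when it is done.

Besides the shell and the picture viewer there is one more tool, called as name(argument=value, ...), one argument or row to a line, values as JSON. move_arm: Moves the arm, as the interface text tells. Its arguments: {"type":"object","properties":{"deltas":{"type":"array"},"grip_force":{"type":"number"}},"required":["deltas"]}

```bash
mkdir -p pics
cat > h.py <<'E'
import numpy as np, cv2
from workcell import status, viewer, r
def grab(name):
    p=viewer.camera_params(name); return viewer.camera(name),p
def K(p):
    f=240/np.tan(np.radians(p['fov_y'])/2)
    return np.array([[f,0,p['cx']],[0,f,p['cy']],[0,0,1.]])
def ray(p,uv):
    n=cv2.undistortPoints(np.array([[uv]],float),K(p),np.array(p['distortion'],float))[0,0]
    R=cv2.Rodrigues(np.array(p['rvec'],float))[0]; t=np.array(p['tvec'],float).ravel()
    return -R.T@t, R.T@np.array([n[0],n[1],1.])
def onz(p,uv,z):
    o,d=ray(p,uv); return o+d*(z-o[2])/d[2]
def tri(a,b):
    A=np.zeros((3,3));v=np.zeros(3)
    for o,d in (a,b):
        d=d/np.linalg.norm(d);M=np.eye(3)-np.outer(d,d);A+=M;v+=M@o
    return np.linalg.solve(A,v)
def proj(p,X):
    return cv2.projectPoints(np.array(X,float).reshape(-1,3),np.array(p['rvec'],float),np.array(p['tvec'],float),K(p),np.array(p['distortion'],float))[0].reshape(-1,2)
def st():
    s=status.state(); return {k:np.round(s[k],4).tolist() for k in ('t','eef_pos','ee_rot','contact_force','width','gripper_force','joint_pos')}
E
python3 - <<'E'
from h import *
import pickle
d={}
for n in ('scene','top','wrist'):
    im,p=grab(n); cv2.imwrite(f'pics/{n}0.png',im); d[n]=p; print(n,p['fov_y'],ray(p,(320,240)))
pickle.dump(d,open('p0.pkl','wb')); print(st())
E
```

```text
scene 53.1243986467136 (array([ 1.14941225, -0.09576777,  0.98764956]), array([-0.55703319,  0.09889577, -0.82467648]))
top 48.81815756926153 (array([0.27341948, 0.03226825, 1.5135864 ]), array([ 0.1848931 , -0.0273089 , -0.98240296]))
wrist 69.78537102222214 (array([0.1047398 , 0.62188428, 0.37451564]), array([ 0.27568503, -0.06847068, -0.9589964 ]))
{'t': 0.15, 'eef_pos': [0.1767, 0.5993, 0.2449], 'ee_rot': [-179.9539, 0.0024, 163.5684], 'contact_force': [1.0231, 0.2514, 1.0703], 'width': 0.0854, 'gripper_force': 0.0, 'joint_pos': [-77.5912, 29.9004, -2.0815, 91.664, 1.214, 58.5038, -6.4626]}
```

View pics/scene0.png

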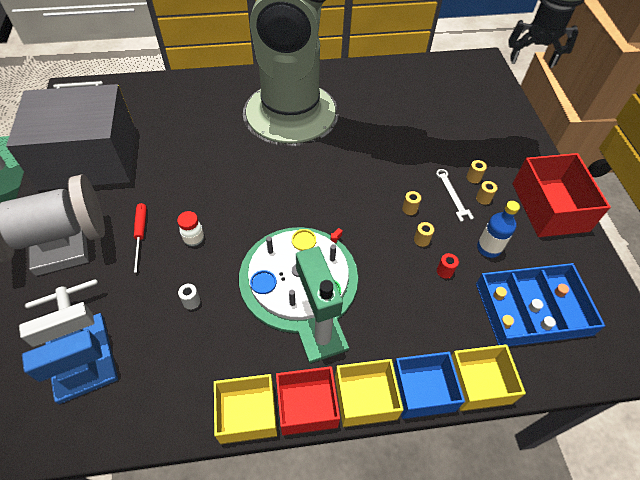

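View pics/top0.png

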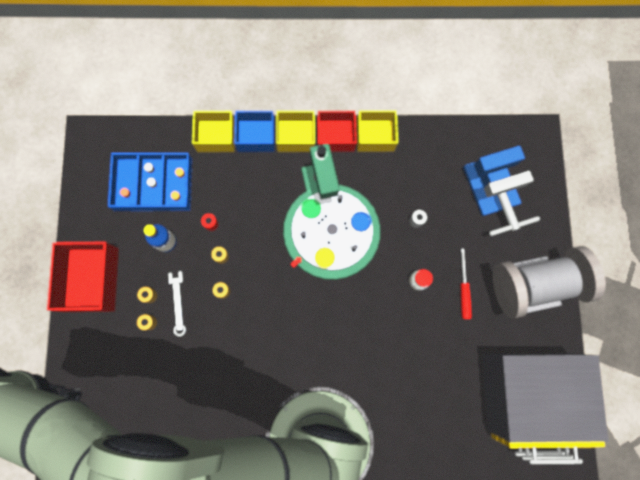

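Scene view: brass candidates at (412,203), (424,234), (477,171) and (487,192); red spacer at (448,265). The table is at (298,280), with yellow pocket (303,240), blue (263,282) and pointer (337,235). Top view: brass at (219,254), (220,290), (145,295) and (145,322); yellow pocket (324,258), blue (361,221), green (311,208), pointer (296,262). I'll measure these next.

Run:
```python
from h import *
import pickle
d=pickle.load(open('p0.pkl','rb')); T,S=d['top'],d['scene']
it=cv2.imread('pics/top0.png'); sc=cv2.imread('pics/scene0.png')
def cc(im,lo,hi,box,amin=15):
    m=cv2.inRange(cv2.cvtColor(im,cv2.COLOR_BGR2HSV),lo,hi); x0,y0,x1,y1=box
    k=np.zeros_like(m);k[y0:y1,x0:x1]=m[y0:y1,x0:x1]
    n,l,s,c=cv2.connectedComponentsWithStats(k)
    return [(c[i].round(1),s[i].tolist()) for i in range(1,n) if s[i,4]>=amin]
for c,s in cc(it,(15,80,80),(35,255,255),(120,240,240,340)):
    ctr=(s[0]+(s[2]-1)/2,s[1]+(s[3]-1)/2)
    P=onz(T,ctr,.05); print('brass',c,s[4],P.round(4),'dist',np.hypot(*P[:2]).round(3))
cols={'yellow':((20,150,120),(35,255,255)),'blue':((100,150,80),(125,255,255)),'green':((50,200,100),(70,255,255))}
for n,(lo,hi) in cols.items():
    for c,s in cc(it,lo,hi,(280,180,385,285)): print(n,c,s,onz(T,c,.043).round(4))
# green base ellipse / turntable white disk
m=cv2.inRange(cv2.cvtColor(it,cv2.COLOR_BGR2HSV),(65,60,50),(90,255,200))
m[:183]=0; m[:, :280]=0; m[:,385:]=0;m[285:]=0
cn=max(cv2.findContours(m,0,2)[0],key=cv2.contourArea)
h=cv2.convexHull(cn); e=cv2.fitEllipse(h); print('base ell',e,onz(T,e[0],.015).round(4))
for nm,im,p in(('top',it,T),('scene',sc,S)):
  b=(280,240,310,280) if nm=='top' else (325,222,350,250)
  for c,s in cc(im,(0,150,80),(8,255,255),b)+cc(im,(170,150,80),(180,255,255),b): print('ptr',nm,c,s,onz(p,c,.037).round(4))
# scene brass top bores triangulated
for c,s in cc(sc,(15,60,60),(35,255,255),(395,150,510,250)): print('scene brass',c,s,onz(p,c,.025).round(4))
```

```text
brass [219.2 254.5] 254 [0.5102 0.2738 0.05  ] dist 0.579
brass [220.5 289.8] 248 [0.4126 0.2674 0.05  ] dist 0.492
brass [146.1 294.5] 274 [0.4027 0.4697 0.05  ] dist 0.619
brass [145.7 322. ] 281 [0.3284 0.4659 0.05  ] dist 0.57
yellow [324.4 257.3] [316, 249, 18, 18, 254] [ 0.5006 -0.0203  0.043 ]
blue [360.8 221. ] [352, 213, 19, 17, 252] [ 0.6044 -0.1259  0.043 ]
base ell ((330.9720764160156, 230.26051330566406), (96.3560562133789, 100.09581756591797), 141.06201171875) [ 0.5839 -0.0416  0.015 ]
ptr top [295.2 262.2] [291, 258, 10, 10, 58] [0.4883 0.0619 0.037 ]
ptr scene [335.9 234.8] [331, 228, 12, 15, 98] [0.4969 0.0586 0.037 ]
scene brass [475.9 171.6] [466, 160, 21, 24, 315] [0.3289 0.4702 0.025 ]
scene brass [485.9 192.8] [476, 181, 22, 24, 335] [0.4043 0.4724 0.025 ]
scene brass [411.  203.1] [402, 191, 20, 24, 322] [0.4141 0.2683 0.025 ]
scene brass [507.3 207.2] [504, 201, 6, 13, 52] [0.4575 0.5113 0.025 ]
scene brass [423.3 234.5] [414, 222, 21, 25, 347] [0.5143 0.2742 0.025 ]
```

move_arm(
  deltas=[
    [-0.037,-0.039,-0.0075,0,0,0,1],
    [-0.037,-0.039,-0.0075,0,0,0,1],
    [-0.037,-0.039,-0.0075,0,0,0,1],
    [-0.037,-0.039,-0.0075,0,0,0,1],
    [-0.037,-0.039,-0.0075,0,0,0,1],
  ],
)

```text
t: 0.78
eef_pos: [0.2997, 0.3584, 0.283]
ee_rot: [180.0, 0.0, 163.6]
contact_force: [1.3, -0.5, 1.2]
width: 0.0847
gripper_force: 0.0
```

move_arm(
  deltas=[
    [-0.037,-0.039,-0.0075,0,0,0,1],
    [-0.037,-0.039,-0.0075,0,0,0,1],
    [-0.037,-0.039,-0.0075,0,0,0,1],
    [-0.037,-0.039,-0.0075,0,0,0,1],
    [-0.037,-0.039,-0.0075,0,0,0,1],
  ],
)

```text
t: 1.4
eef_pos: [0.4218, 0.119, 0.3207]
ee_rot: [180.0, 0.0, 163.6]
contact_force: [1.6, 1.3, 0.8]
width: 0.0856
gripper_force: 0.0
```

move_arm(
  deltas=[
    [0,0,0,0,0,0,1],
    [0,0,0,0,0,0,1],
  ],
)

```text
t: 1.65
eef_pos: [0.4212, 0.121, 0.3202]
ee_rot: [-180.0, -0.0, 163.6]
contact_force: [0.5, 0.3, 0.5]
width: 0.0852
gripper_force: 0.0
```

Run:
```python
from h import *
import pickle
im,p=grab('wrist'); cv2.imwrite('pics/w1.png',im); pickle.dump(p,open('w1.pkl','wb')); print(st())
print('choice px',proj(p,[.413,.268,.05]),'hub',proj(p,[.584,-.042,.035]))
```

```text
{'t': 1.7, 'eef_pos': [0.421, 0.1214, 0.3201], 'ee_rot': [-179.9939, -0.0253, 163.6189], 'contact_force': [0.2417, 0.1632, -0.699], 'width': 0.0857, 'gripper_force': 0.0, 'joint_pos': [-35.5698, 7.5377, 13.1484, 113.0251, -1.9941, 59.6712, 52.0958]}
choice px [[435.81909988 162.60734613]] hub [[235.81422174 346.36584645]]
```

View pics/w1.png

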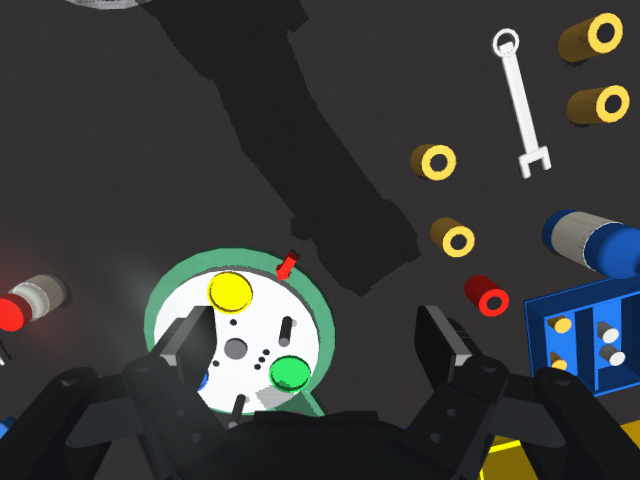

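The wrist view shows the chosen brass at (437,162). The other brass are at (458,240), (605,33) and (612,103). Yellow pocket is at (230,292), green (290,373), hub (235,348), pointer (287,267) and peg3 (286,330). The brass nearest the base is clearly the one at (437,162). I'll triangulate it and make the crop.

```bash
cat >> h.py <<'E'
def blobs(im,lo,hi,box=(0,0,640,480),amin=40):
    m=cv2.inRange(cv2.cvtColor(im,cv2.COLOR_BGR2HSV),lo,hi); x0,y0,x1,y1=box
    k=np.zeros_like(m);k[y0:y1,x0:x1]=m[y0:y1,x0:x1]
    out=[]
    for c in cv2.findContours(k,cv2.RETR_EXTERNAL,cv2.CHAIN_APPROX_NONE)[0]:
        if cv2.contourArea(c)>amin:
            out.append((cv2.fitEllipse(cv2.convexHull(c)),cv2.contourArea(c),c))
    return out
E
python3 - <<'E'
from h import *
import pickle
d=pickle.load(open('p0.pkl','rb')); T,S=d['top'],d['scene']; W=pickle.load(open('w1.pkl','rb'))
im=cv2.imread('pics/w1.png'); hsv=cv2.cvtColor(im,cv2.COLOR_BGR2HSV)
cv2.imwrite('pics/crop.png',cv2.resize(im[120:270,390:500],None,fx=4,fy=4)[:600])
print([hsv[y,x].tolist() for x,y in ((426,163),(450,165),(437,150),(230,292),(290,373),(287,265))])
e=blobs(im,(15,60,170),(30,255,255),(405,140,465,185)); print('brass top',[(x[0],x[1]) for x in e])
b=e[0][0][0]; print(tri(ray(W,b),ray(T,(220.5,289.8))).round(4),onz(W,b,.05).round(4))
for n,lo,hi,t in (('yel',(22,150,120),(35,255,255),(324.4,257.3)),('grn',(45,150,80),(70,255,255),(311,208.5))):
    for x in blobs(im,lo,hi,(140,240,330,420)): print(n,x[0],x[1],'tri',tri(ray(W,x[0][0]),ray(T,t)).round(4),onz(W,x[0][0],.043).round(4))
for x in blobs(im,(0,0,30),(180,60,130),(218,332,252,364)): print('hub',x[0],onz(W,x[0][0],.035).round(4))
for x in blobs(im,(0,170,100),(8,255,255),(265,240,310,290)):
    print('ptr',x[0],onz(W,x[0][0],.037).round(4)); q=x[2][:,0,:]
    P=np.array([onz(W,u,.037)[:2] for u in q]); D=np.hypot(*(P-[.584,-.042]).T); print(D.min(),D.max())
E
```

```text
[[26, 161, 250], [26, 160, 249], [25, 164, 250], [30, 255, 251], [69, 196, 236], [2, 220, 250]]
brass top [(((438.251953125, 162.12786865234375), (33.06904983520508, 36.43729782104492), 37.35633087158203), 903.0)]
[0.4098 0.2639 0.0716] [0.4132 0.2708 0.05  ]
yel ((228.8552703857422, 292.8280029296875), (41.34286880493164, 45.10208511352539), 115.35394287109375) 1411.0 tri [ 0.5016 -0.0201  0.0403] [ 0.5012 -0.0187  0.043 ]
grn ((289.547119140625, 373.880859375), (36.55385971069336, 41.32732391357422), 96.54895782470703) 1130.0 tri [0.6433 0.0171 0.0415] [0.6431 0.0186 0.043 ]
hub ((235.38694763183594, 348.0637512207031), (20.83767318725586, 22.10887336730957), 84.94214630126953) [ 0.5864 -0.0436  0.035 ]
ptr ((285.498291015625, 266.714599609375), (16.29878807067871, 27.58465003967285), 26.807191848754883) [0.4895 0.0621 0.037 ]
0.12068827580146206 0.15725044697899984
```

View pics/crop.png

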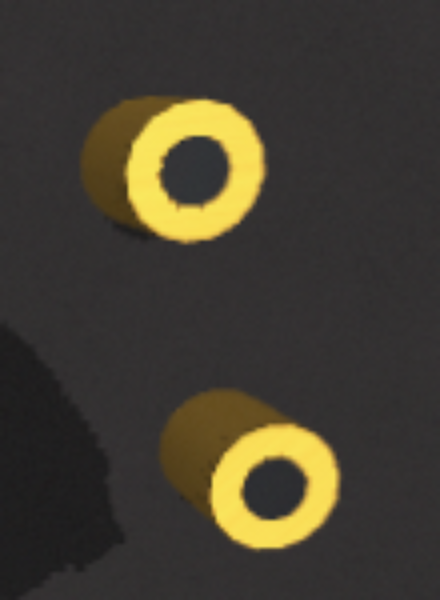

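The crop shows an upright brass bushing with a dark bore at the upper left; the lower one is farther from the base. The choice stands. Next I'll hover over peg 1.

```bash
cat >> h.py <<'E'
def rows(p0,y0,pts,g):
    """pts: list of (x,y,z,yaw); prints tool-frame delta rows from pose p0,y0"""
    p=np.array(p0,float); y=y0; out=[]
    for q in pts:
        d=np.array(q[:3])-p; c,s=np.cos(np.radians(y)),np.sin(np.radians(y))
        dr=np.round([c*d[0]+s*d[1], s*d[0]-c*d[1], -d[2]],4); a=round(y-q[3],1)
        out.append(dr.tolist()+[0,0,a,g])
        p=p+np.array([c*dr[0]+s*dr[1], s*dr[0]-c*dr[1], -dr[2]]); y=y-a
    for o in out: print(o)
    print('end',p.round(4),y)
def line(p0,y0,p1,y1,n,g):
    a=np.array([*p0,y0]);b=np.array([*p1,y1]); rows(p0,y0,[a+(b-a)*i/n for i in range(1,n+1)],g)
def arc(hub,R,z,th0,th1,n,g,dyaw=0,p0=None,y0=None):
    th=np.linspace(th0,th1,n+1); P=[(hub[0]+R*np.cos(np.radians(t)),hub[1]+R*np.sin(np.radians(t)),z,t+dyaw) for t in th]
    rows(P[0][:3] if p0 is None else p0,P[0][3] if y0 is None else y0,P[1:],g)
HUB=(.5831,-.0415)
E
python3 -c "
from h import *
line((.421,.1214,.3201),163.6,(.4228,-.1014,.21),205,5,.5)" 
python3 -c "
from h import *
line((.421,.1214,.3201),163.6,(.5228,-.1014,.19),205,6,.5)"
```

```text
[-0.0129, -0.0426, 0.022, 0, 0, np.float64(-8.3), 0.5]
[-0.0067, -0.0441, 0.022, 0, 0, np.float64(-8.3), 0.5]
[-0.0002, -0.0446, 0.0221, 0, 0, np.float64(-8.2), 0.5]
[0.0062, -0.0441, 0.022, 0, 0, np.float64(-8.3), 0.5]
[0.0125, -0.0428, 0.022, 0, 0, np.float64(-8.3), 0.5]
end [ 0.4228 -0.1014  0.21  ] 205.00000000000003
[-0.0268, -0.0308, 0.0217, 0, 0, np.float64(-6.9), 0.5]
[-0.0228, -0.0339, 0.0217, 0, 0, np.float64(-6.9), 0.5]
[-0.0187, -0.0363, 0.0217, 0, 0, np.float64(-6.9), 0.5]
[-0.0141, -0.0383, 0.0216, 0, 0, np.float64(-6.9), 0.5]
[-0.0094, -0.0397, 0.0217, 0, 0, np.float64(-6.9), 0.5]
[-0.0046, -0.0406, 0.0217, 0, 0, np.float64(-6.9), 0.5]
end [ 0.5228 -0.1014  0.19  ] 205.00000000000003
```

move_arm(
  deltas=[
    [-0.0268,-0.0308,0.0217,0,0,-6.9,0.5],
    [-0.0228,-0.0339,0.0217,0,0,-6.9,0.5],
    [-0.0187,-0.0363,0.0217,0,0,-6.9,0.5],
  ],
)

```text
t: 2.08
eef_pos: [0.4725, 0.0095, 0.2544]
ee_rot: [180.0, 0.0, -175.4]
contact_force: [0.7, 0.9, 0.8]
width: 0.0431
gripper_force: 0.0
```

move_arm(
  deltas=[
    [-0.0141,-0.0383,0.0216,0,0,-6.9,0.5],
    [-0.0094,-0.0397,0.0217,0,0,-6.9,0.5],
    [-0.0046,-0.0406,0.0217,0,0,-6.9,0.5],
    [0,0,0,0,0,0,0.5],
    [0,0,0,0,0,0,0.5],
  ],
)

```text
t: 2.7
eef_pos: [0.5229, -0.1009, 0.1901]
ee_rot: [180.0, -0.0, -155.0]
contact_force: [1.1, 0.7, -0.4]
width: 0.0429
gripper_force: 0.0
```

Run:
```python
from h import *
import pickle
im,p=grab('wrist'); cv2.imwrite('pics/w2.png',im); pickle.dump(p,open('w2.pkl','wb')); print(st())
print('peg1',proj(p,[.5228,-.1014,.09]),'brass',proj(p,[.413,.268,.05]),'hub',proj(p,[*HUB,.035]))
```

```text
{'t': 2.75, 'eef_pos': [0.523, -0.1007, 0.1904], 'ee_rot': [179.9705, 0.0136, -154.9841], 'contact_force': [0.6189, -0.1433, 0.1143], 'width': 0.0427, 'gripper_force': 0.0, 'joint_pos': [-4.0596, 26.0248, 11.5044, 109.2362, -7.1026, 45.419, 126.3196]}
peg1 [[313.61468131 248.83850676]] brass [[723.05936509 292.7684143 ]] hub [[345.1713176  312.73694025]]
```

View pics/w2.png

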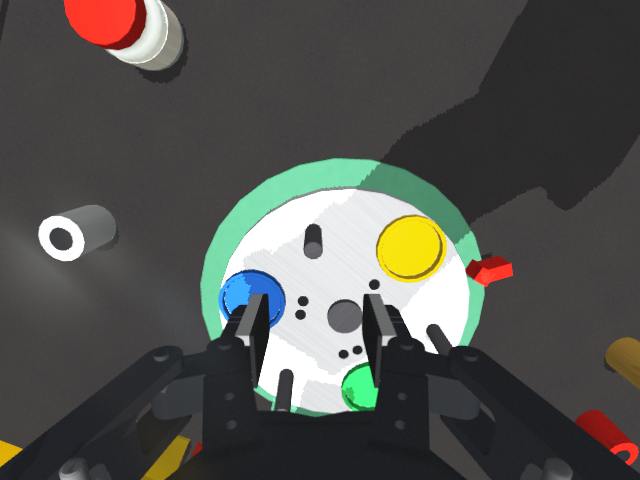

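The wrist view shows peg1's top at (313,249), which matches the prediction. Yellow pocket is at (411,248), blue (252,299), hub (345,317) and pointer (490,270). I'll refine the table geometry from the two wrist views.

Run:
```python
from h import *
import pickle
W1=pickle.load(open('w1.pkl','rb'));W=pickle.load(open('w2.pkl','rb')); im=cv2.imread('pics/w2.png')
y=max(blobs(im,(22,150,120),(35,255,255),(360,200,460,300)),key=lambda x:x[1])[0]
print('yel',y,onz(W,y[0],.043).round(4),'tri',tri(ray(W,y[0]),ray(W1,(228.86,292.83))).round(4))
for x in blobs(im,(0,0,30),(180,60,130),(322,295,368,338)): print('hub',x[0],onz(W,x[0][0],.035).round(4),'tri',tri(ray(W,x[0][0]),ray(W1,(235.4,348.1))).round(4))
hsv=cv2.cvtColor(im,cv2.COLOR_BGR2HSV); print([hsv[b,a].tolist() for a,b in ((490,270),(470,270),(490,280),(505,270))])
for lo,hi in (((0,170,60),(10,255,255)),((0,170,200),(10,255,255))):
  for x in blobs(im,lo,hi,(455,240,530,300)):
    print('ptr',x[0],x[1]); q=x[2][:,0,:]; P=np.array([onz(W,u,.037)[:2] for u in q])-HUB
    a=np.degrees(np.arctan2(P[:,1],P[:,0]));D=np.hypot(*P.T); print('r',D.min(),D.max())
    for r0 in (.118,.126,.134,.142,.15):
        k=abs(D-r0)<.004
        if k.any(): print(r0,a[k].min().round(1),a[k].max().round(1))
cv2.imwrite('pics/pc.png',cv2.resize(im[235:305,450:540],None,fx=6,fy=6,interpolation=cv2.INTER_CUBIC))
```

```text
yel ((410.9458312988281, 248.4108123779297), (66.0980224609375, 70.76944732666016), 65.99107360839844) [ 0.5015 -0.0205  0.043 ] tri [ 0.502  -0.0196  0.0408]
hub ((346.3617858886719, 317.5260314941406), (33.760108947753906, 41.12150573730469), 131.99447631835938) [ 0.5871 -0.0383  0.035 ] tri [ 0.5834 -0.0406  0.0417]
[[3, 215, 255], [1, 216, 123], [3, 198, 255], [2, 215, 255]]
ptr ((489.7621765136719, 270.35223388671875), (31.337566375732422, 46.29798126220703), 93.69957733154297) 876.5
r 0.11423076618787713 0.1544678470219058
0.118 130.9 140.1
0.126 127.1 140.3
0.134 127.5 138.7
0.142 128.8 138.3
0.15 129.1 137.1
ptr ((494.1948547363281, 273.81402587890625), (21.715618133544922, 40.49723434448242), 70.1073989868164) 447.0
r 0.11983316145032419 0.1543254995757519
0.118 130.9 132.4
0.126 127.1 135.6
0.134 127.5 135.1
0.142 128.8 133.9
0.15 129.1 133.9
```

View pics/pc.png

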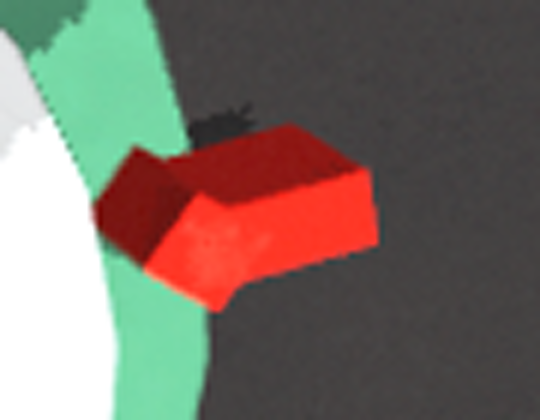

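The pointer crop's bright face is its top. The tip is at full-image pixel (474.1,279.6), and the tail corners are at (511.7,263) and (513,275.3).

Run:
```python
from h import *
import pickle
W=pickle.load(open('w2.pkl','rb'))
P={k:onz(W,(450+a/6-.4,235+b/6-.4),.037)[:2] for k,(a,b) in dict(tip=(145,268),t1=(370,168),t2=(378,242),b1=(200,193),b2=(217,312)).items()}
for k,v in P.items():
    e=v-HUB; print(k,v.round(4),np.hypot(*e).round(4),np.degrees(np.arctan2(e[1],e[0])).round(2))
t=(P['t1']+P['t2'])/2; d=t-P['tip']; print('dir',np.degrees(np.arctan2(d[1],d[0])),np.hypot(*d)); 
for q in (t,(P['b1']+P['b2'])/2): e=q-HUB; print(np.hypot(*e),np.degrees(np.arctan2(e[1],e[0])))
line((.523,-.1007,.1904),205,(.5228,-.1014,.07),205,3,.5)
```

```text
tip [0.5039 0.0481] 0.1196 131.49
t1 [0.4761 0.0703] 0.1548 133.75
t2 [0.4854 0.0783] 0.1546 129.21
b1 [0.4902 0.049 ] 0.1297 135.73
b2 [0.5053 0.0621] 0.1296 126.89
dir 131.4631466649211 0.034953742122652044
0.1545435247282159 131.48240155631578
0.1292539810712862 131.30960030481165
[0.0002, -0.0002, 0.0401, 0, 0, np.float64(0.0), 0.5]
[0.0001, -0.0002, 0.0402, 0, 0, np.float64(0.0), 0.5]
[0.0002, -0.0001, 0.0401, 0, 0, np.float64(0.0), 0.5]
end [ 0.5228 -0.1014  0.07  ] 205.0
```

move_arm(
  deltas=[
    [0.0002,-0.0002,0.04,0,0,0,0.5],
    [0.0001,-0.0002,0.04,0,0,0,0.5],
    [0,0,0.04,0,0,0,0.5],
    [0,0,0,0,0,0,0.5],
  ],
  grip_force=20,
)

```text
t: 3.25
eef_pos: [0.5218, -0.1011, 0.069]
ee_rot: [179.9, -0.2, -155.0]
contact_force: [0.4, -0.0, -0.1]
width: 0.0426
gripper_force: 0.0
```

move_arm(
  deltas=[
    [0,0,0,0,0,0,0],
    [0,0,0,0,0,0,0],
    [0,0,0,0,0,0,0],
    [0,0,0,0,0,0,0],
  ],
  grip_force=20,
)

```text
t: 3.75
eef_pos: [0.5239, -0.1025, 0.072]
ee_rot: [-179.9, 0.1, -155.0]
contact_force: [-2.0, 2.6, 9.6]
width: 0.0132
gripper_force: 20.8
```

Run:
```python
from h import *
print(st()); arc(HUB,.085,.07,225,191.5,5,0,p0=(.5228,-.1014,.07),y0=205,dyaw=-20)
```

```text
{'t': 3.75, 'eef_pos': [0.5239, -0.1025, 0.072], 'ee_rot': [-179.9398, 0.1452, -155.0289], 'contact_force': [-1.9568, 2.635, 9.5925], 'width': 0.0132, 'gripper_force': 20.8316, 'joint_pos': [-1.4124, 36.8301, 8.4164, 113.1248, -9.9773, 30.5669, 128.9122]}
[0.0028, 0.0092, -0.0, 0, 0, np.float64(6.7), 0]
[0.0028, 0.0096, -0.0, 0, 0, np.float64(6.7), 0]
[0.0029, 0.0095, -0.0, 0, 0, np.float64(6.7), 0]
[0.0028, 0.0095, -0.0, 0, 0, np.float64(6.7), 0]
[0.0028, 0.0095, -0.0, 0, 0, np.float64(6.7), 0]
end [ 0.4998 -0.0585  0.07  ] 171.50000000000006
```

move_arm(
  deltas=[
    [0.0028,0.0092,0,0,0,6.7,0],
    [0.0028,0.0096,0,0,0,6.7,0],
    [0.0028,0.0095,0,0,0,6.7,0],
    [0.0028,0.0095,0,0,0,6.7,0],
    [0.0028,0.0095,0,0,0,6.7,0],
  ],
)

```text
t: 4.38
eef_pos: [0.5012, -0.0599, 0.072]
ee_rot: [180.0, 0.2, 171.2]
contact_force: [2.4, -3.2, 8.8]
width: 0.013
gripper_force: 20.8
```

move_arm(
  deltas=[
    [0,0,0,0,0,0,0],
    [0,0,0,0,0,0,0],
  ],
)

```text
t: 4.62
eef_pos: [0.5011, -0.059, 0.072]
ee_rot: [179.9, 0.1, 171.5]
contact_force: [-3.7, 2.4, 14.2]
width: 0.0133
gripper_force: 21.4
```

move_arm(
  deltas=[
    [0,0,0,0,0,0,0.5],
    [0,0,0,0,0,0,0.5],
  ],
)

```text
t: 4.88
eef_pos: [0.5005, -0.0596, 0.071]
ee_rot: [180.0, 0.1, 171.5]
contact_force: [-0.2, 0.3, -0.7]
width: 0.0425
gripper_force: 0.0
```

move_arm(
  deltas=[
    [0,0,-0.05,0,0,0,0.5],
    [0,0,-0.05,0,0,0,0.5],
    [0,0,-0.05,0,0,0,0.5],
    [0,0,0,0,0,0,0.5],
    [0,0,0,0,0,0,0.5],
  ],
)

```text
t: 5.5
eef_pos: [0.4999, -0.0595, 0.2201]
ee_rot: [180.0, -0.0, 171.5]
contact_force: [-0.2, 0.5, -0.8]
width: 0.0428
gripper_force: 0.0
```

```bash
cat >> h.py <<'E'
def pocket(im,p,lo,hi,box=(0,0,640,480),z=.043):
    x=max(blobs(im,lo,hi,box),key=lambda x:x[1]); P=onz(p,x[0][0],z); e=P[:2]-HUB
    print(np.round(x[0],1).tolist() if 0 else (np.round(x[0][0],1),np.round(x[0][1],1)),P.round(4),'r',np.hypot(*e).round(4),'ang',np.degrees(np.arctan2(e[1],e[0])).round(2))
YEL=((22,150,120),(35,255,255));BLU=((100,150,80),(125,255,255));GRN=((45,150,80),(70,255,255))
E
python3 - <<'E'
from h import *
import pickle
im,p=grab('wrist'); cv2.imwrite('pics/w3.png',im); pickle.dump(p,open('w3.pkl','wb')); print(st())
x,y=map(int,proj(p,[.5268,.0222,.043])[0]); print(x,y)
pocket(im,p,*YEL,(max(0,x-60),max(0,y-60),x+60,y+60))
E
```

```text
{'t': 5.55, 'eef_pos': [0.4997, -0.0596, 0.2196], 'ee_rot': [-179.9964, -0.06, 171.4715], 'contact_force': [-1.2006, -0.4307, -0.4994], 'width': 0.0426, 'gripper_force': 0.0, 'joint_pos': [-20.182, 22.715, 26.4367, 112.3214, -13.3817, 47.9768, 94.9866]}
405 239
(array([404.9, 239.9]), array([60.3, 64. ])) [0.5276 0.022  0.043 ] r 0.0843 ang 131.16
```

View pics/w3.png

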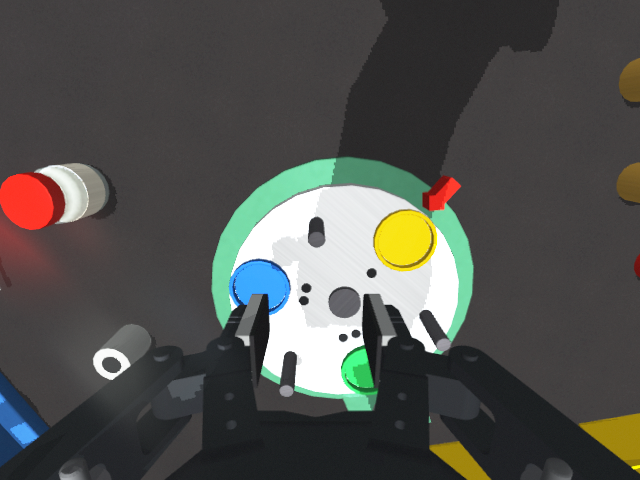

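The yellow pocket is at (405,240), in line with the pointer at (441,193). I'll check the pointer in this same view, and use the brass there if it's visible.

Run:
```python
from h import *
import pickle
for f in ('w2','w3'):
    W=pickle.load(open(f+'.pkl','rb')); im=cv2.imread(f'pics/{f}.png')
    x0,y0=map(int,proj(W,[.4947,.0601,.037])[0])
    x=max(blobs(im,(0,170,200),(10,255,255),(x0-35,y0-35,x0+35,y0+35)),key=lambda x:x[1])
    q=x[2][:,0,:]; m=np.zeros(im.shape[:2],np.uint8); cv2.drawContours(m,[x[2]],-1,255,-1); v,u=np.nonzero(m)
    P=np.array([onz(W,(a,b),.037)[:2] for a,b in zip(u,v)]); c=P.mean(0); 
    w,V=np.linalg.eigh(np.cov((P-c).T)); d=V[:,1]; e=c-HUB
    print(f,c.round(4),np.hypot(*e).round(4),'bearing',np.degrees(np.arctan2(e[1],e[0])).round(2),'axis',np.degrees(np.arctan2(d[1],d[0])).round(2))
    # base rim hull -> centre
    m=cv2.inRange(cv2.cvtColor(im,cv2.COLOR_BGR2HSV),(70,80,100),(85,200,255)); 
    v,u=np.nonzero(m); Q=np.array([onz(W,(a,b),.015)[:2] for a,b in zip(u,v)]); Dq=np.hypot(*(Q-HUB).T); Q=Q[(Dq<.150)]
    h=cv2.convexHull(Q.astype(np.float32))[:,0]; h=h[np.hypot(*(h-HUB).T)>.132]
    A=np.c_[2*h,np.ones(len(h))]; s=np.linalg.lstsq(A,(h**2).sum(1),rcond=None)[0]; print('base circ',s[:2].round(4),np.sqrt(s[2]+s[0]**2+s[1]**2).round(4),len(h))
```

```text
w2 [0.4919 0.0616] 0.1377 bearing 131.47 axis 131.37
base circ [ 0.5854 -0.042 ] 0.1399 54
w3 [0.4916 0.0619] 0.1381 bearing 131.49 axis 131.68
base circ [ 0.5865 -0.0421] 0.1405 65
```

```bash
sed -i 's/^HUB=.*/HUB=(.5845,-.0418)/' h.py
python3 - <<'E'
from h import *
line((.4997,-.0596,.2196),171.5,(.413,.27,.18),171.5,7,1)
E
```

```text
[0.0192, 0.0447, 0.0057, 0, 0, np.float64(0.0), 1]
[0.0192, 0.0448, 0.0056, 0, 0, np.float64(0.0), 1]
[0.0192, 0.0447, 0.0057, 0, 0, np.float64(0.0), 1]
[0.0192, 0.0448, 0.0056, 0, 0, np.float64(0.0), 1]
[0.0192, 0.0447, 0.0057, 0, 0, np.float64(0.0), 1]
[0.0193, 0.0447, 0.0056, 0, 0, np.float64(0.0), 1]
[0.0192, 0.0448, 0.0057, 0, 0, np.float64(0.0), 1]
end [0.413 0.27  0.18 ] 171.5
```

move_arm(
  deltas=[
    [0.0192,0.0448,0.0057,0,0,0,1],
    [0.0192,0.0448,0.0057,0,0,0,1],
    [0.0192,0.0448,0.0057,0,0,0,1],
    [0.0192,0.0448,0.0057,0,0,0,1],
  ],
)

```text
t: 6.05
eef_pos: [0.4497, 0.1301, 0.1963]
ee_rot: [-179.9, -0.1, 171.4]
contact_force: [0.6, -0.0, -0.1]
width: 0.0855
gripper_force: 0.0
```

move_arm(
  deltas=[
    [0.0192,0.0448,0.0057,0,0,0,1],
    [0.0192,0.0448,0.0057,0,0,0,1],
    [0.0192,0.0448,0.0057,0,0,0,1],
    [0,0,0,0,0,0,1],
    [0,0,0,0,0,0,1],
  ],
)

```text
t: 6.68
eef_pos: [0.4135, 0.2695, 0.1795]
ee_rot: [-179.9, -0.0, 171.5]
contact_force: [0.6, -0.4, 0.3]
width: 0.0856
gripper_force: 0.0
```

Run:
```python
from h import *
import pickle
im,p=grab('wrist'); cv2.imwrite('pics/w4.png',im); pickle.dump(p,open('w4.pkl','wb')); print(st())
W1=pickle.load(open('w1.pkl','rb'))
x,y=map(int,proj(p,[.413,.27,.05])[0]); print(x,y)
for e in blobs(im,(15,60,170),(30,255,255),(max(0,x-70),max(0,y-70),x+70,y+70),200): print(e[0],e[1],tri(ray(p,e[0][0]),ray(W1,(438.25,162.13))).round(4),onz(p,e[0][0],.05).round(4))
```

```text
{'t': 6.725, 'eef_pos': [0.4138, 0.2692, 0.1798], 'ee_rot': [-179.9249, -0.0306, 171.3981], 'contact_force': [1.5454, -0.6248, -0.0676], 'width': 0.0855, 'gripper_force': 0.0, 'joint_pos': [-56.8055, 24.8959, 22.0721, 115.6384, -13.6332, 41.9786, 55.0194]}
314 237
((315.59149169921875, 237.65835571289062), (47.82383346557617, 49.74226379394531), 89.28654479980469) 1815.0 [0.4131 0.2708 0.05  ] [0.413  0.2707 0.05  ]
```

Triangulated brass top is (0.413, 0.271, 0.050), which matches the stated 50 mm height. I'll grasp it.

move_arm(
  deltas=[
    [0,0.0008,0.048,0,0,0,1],
    [0,0,0.048,0,0,0,1],
    [0,0,0.032,0,0,0,1],
    [0,0,0.016,0,0,0,1],
    [0,0,0,0,0,0,1],
  ],
  grip_force=40,
)

```text
t: 7.35
eef_pos: [0.414, 0.2703, 0.036]
ee_rot: [-179.9, -0.0, 171.4]
contact_force: [0.0, 0.8, 0.8]
width: 0.0853
gripper_force: 0.0
```

move_arm(
  deltas=[
    [0,0,0,0,0,0,0.3],
    [0,0,0,0,0,0,0.3],
    [0,0,0,0,0,0,0.3],
    [0,0,0,0,0,0,0.3],
  ],
  grip_force=40,
)

```text
t: 7.85
eef_pos: [0.4141, 0.2714, 0.0372]
ee_rot: [179.9, 0.0, 171.5]
contact_force: [-2.1, -0.8, 14.6]
width: 0.0389
gripper_force: 38.5
```

move_arm(
  deltas=[
    [0,0,-0.02,0,0,0,0.3],
    [0,0,-0.04,0,0,0,0.3],
    [0,0,-0.04,0,0,0,0.3],
    [0,0,-0.04,0,0,0,0.3],
  ],
)

```text
t: 8.35
eef_pos: [0.4135, 0.2711, 0.1778]
ee_rot: [180.0, -0.0, 171.5]
contact_force: [0.0, 1.0, -3.8]
width: 0.0391
gripper_force: 41.7
```

Run:
```python
from h import *
import pickle
im,p=grab('wrist'); cv2.imwrite('pics/w5.png',im); pickle.dump(p,open('w5.pkl','wb')); s=st(); print(s)
x,y=map(int,proj(p,[s['eef_pos'][0],s['eef_pos'][1],s['eef_pos'][2]+.014])[0]); print(x,y)
for e in blobs(im,(15,60,170),(30,255,255),(max(0,x-70),max(0,y-70),x+70,y+70),200): print(e[0],e[1],onz(p,e[0][0],s['eef_pos'][2]+.014).round(4))
line((.413,.2708,.176),171.5,(.5276,.022,.18),171.5,6,.3)
```

```text
{'t': 8.4, 'eef_pos': [0.4152, 0.2718, 0.1821], 'ee_rot': [179.7555, 0.1788, 171.4282], 'contact_force': [4.9909, 3.0311, 4.6531], 'width': 0.0389, 'gripper_force': 42.1747, 'joint_pos': [-57.5832, 24.8573, 22.9822, 115.4742, -14.2642, 42.0143, 55.5395]}
314 351
((315.3839111328125, 337.5160217285156), (87.0744400024414, 100.03187561035156), 89.74332427978516) 6662.0 [0.4092 0.2729 0.1961]
[-0.025, -0.0382, -0.0007, 0, 0, np.float64(0.0), 0.3]
[-0.025, -0.0382, -0.0006, 0, 0, np.float64(0.0), 0.3]
[-0.0251, -0.0382, -0.0007, 0, 0, np.float64(0.0), 0.3]
[-0.025, -0.0382, -0.0007, 0, 0, np.float64(0.0), 0.3]
[-0.025, -0.0381, -0.0006, 0, 0, np.float64(0.0), 0.3]
[-0.025, -0.0382, -0.0007, 0, 0, np.float64(0.0), 0.3]
end [0.5276 0.022  0.18  ] 171.5
```

move_arm(
  deltas=[
    [-0.025,-0.038,-0.0007,0,0,0,0.3],
    [-0.025,-0.038,-0.0007,0,0,0,0.3],
    [-0.025,-0.038,-0.0007,0,0,0,0.3],
    [-0.025,-0.038,-0.0007,0,0,0,0.3],
    [-0.025,-0.038,-0.0007,0,0,0,0.3],
  ],
)

```text
t: 9.02
eef_pos: [0.5096, 0.0634, 0.1799]
ee_rot: [180.0, 0.0, 171.5]
contact_force: [0.9, 1.0, -3.7]
width: 0.0389
gripper_force: 42.1
```

move_arm(
  deltas=[
    [-0.025,-0.0392,-0.0005,0,0,0,0.3],
    [0,0,0,0,0,0,0.3],
    [0,0,0.04,0,0,0,0.3],
    [0,0,0.04,0,0,0,0.3],
    [0,0,0,0,0,0,0.3],
  ],
)

```text
t: 9.65
eef_pos: [0.5264, 0.0226, 0.0985]
ee_rot: [-179.9, -0.3, 171.5]
contact_force: [-0.5, -0.4, -2.8]
width: 0.0389
gripper_force: 41.8
```

Run:
```python
from h import *
import pickle
im,p=grab('wrist'); cv2.imwrite('pics/w6.png',im); s=st(); print(s)
pb=p
m=[x for x in blobs(im,(22,215,120),(35,255,255),(200,250,450,480),100)]
for x in m: print('yel',x[0],x[1])
print('pocket',proj(p,[.5276,.022,.043]),'bush top',proj(p,[s['eef_pos'][0]-.001,s['eef_pos'][1]-.0005,s['eef_pos'][2]+.014]))
it,p=grab('scene'); cv2.imwrite('pics/s6.png',cv2.resize(it[190:310,240:400],None,fx=4,fy=4,interpolation=cv2.INTER_CUBIC))
print(proj(p,[.5276,.022,.043]))
```

```text
{'t': 9.7, 'eef_pos': [0.5276, 0.0224, 0.1002], 'ee_rot': [-179.9654, -0.1068, 171.4814], 'contact_force': [0.2708, -0.341, -2.5865], 'width': 0.0387, 'gripper_force': 41.814, 'joint_pos': [-22.8224, 35.0777, 19.2399, 113.5462, -19.48, 34.5843, 90.8581]}
yel ((313.6570739746094, 275.6933288574219), (90.06880950927734, 101.13398742675781), 91.01255798339844) 1270.0
pocket [[312.78272182 276.32517073]] bush top [[310.55834168 344.56069408]]
[[322.83434307 245.42748534]]
```

View pics/w6.png

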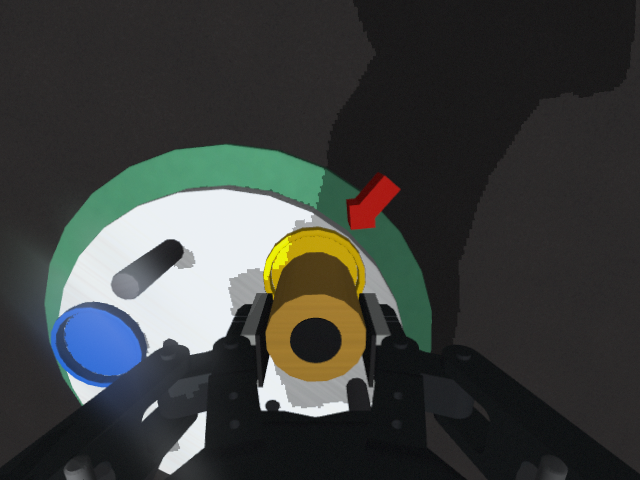

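The wrist view shows the bushing held with its bore at (316,340) above the yellow collar, whose centre is at (314,276). I'll compute the offset from the bore.

Run:
```python
from h import *
import pickle
im=cv2.imread('pics/w6.png'); p=viewer.camera_params('wrist')
for f,P,z in (('w5',pickle.load(open('w5.pkl','rb')),.1821),('w6',p,.1002)):
    g=cv2.imread(f'pics/{f}.png')
    for e in blobs(g,(0,0,0),(180,255,60),(280,300,352,372),300): print(f,e[0],e[1],onz(P,e[0][0],z+.0138).round(4))
```

```text
w5 ((315.1326599121094, 339.83575439453125), (44.45976257324219, 50.25478744506836), 89.58160400390625) 1702.5 [0.4103 0.2726 0.1959]
w6 ((315.2232666015625, 339.79400634765625), (44.43849182128906, 50.92368698120117), 89.77205657958984) 1726.0 [0.5285 0.0235 0.114 ]
```

move_arm(
  deltas=[
    [0,0,0.012,0,0,0,0.3],
    [0,0,0,0,0,0,0.3],
    [0,0,0,0,0,0,0.3],
    [0,0,0,0,0,0,0.3],
  ],
)

```text
t: 10.25
eef_pos: [0.5283, 0.0222, 0.0886]
ee_rot: [180.0, 0.0, 171.5]
contact_force: [-0.7, 0.0, -3.5]
width: 0.0389
gripper_force: 42.0
```

Run:
```python
from h import *
im,p=grab('wrist'); cv2.imwrite('pics/w7.png',im); s=st(); z=s['eef_pos'][2]; print(s['eef_pos'],s['contact_force'])
for e in blobs(im,(0,0,0),(180,255,60),(280,300,352,372),300): print('bore',e[0],onz(p,e[0][0],z+.0138).round(4))
c=proj(p,[.5276,.022,.043])[0].astype(int)
m=cv2.inRange(cv2.cvtColor(im,cv2.COLOR_BGR2HSV),(25,215,60),(35,255,255)); v,u=np.nonzero(m)
Q=np.array([onz(p,(a,b),.043)[:2] for a,b in zip(u,v)]); k=np.hypot(*(Q-[.5276,.022]).T)<.04; Q=Q[k]
h=cv2.convexHull(Q.astype(np.float32))[:,0]
th=np.arctan2(h[:,1]-.022,h[:,0]-.5276); h=h[np.cos(th)<.3]  # robot-side arc only
from scipy.optimize import least_squares
s=least_squares(lambda c:np.hypot(*(h-c).T)-.030,[.5276,.022],loss='soft_l1',f_scale=.001); print('collar',s.x.round(4),np.abs(s.fun).max())
```

```text
[0.5283, 0.0222, 0.0886] [-1.0102, -0.5602, -3.2942]
bore ((315.2021179199219, 339.7686462402344), (44.450294494628906, 50.86883544921875), 89.25357818603516) [0.5278 0.0234 0.1024]
collar [0.529  0.0225] 0.005478161734212689
```

move_arm(
  deltas=[
    [0,-0.001,0.006,0,0,0,0.3],
    [0,0,0.006,0,0,0,0.3],
    [0,0,0.002,0,0,0,0.3],
    [0,0,0,0,0,0,0.3],
    [0,0,0,0,0,0,0.3],
  ],
)

```text
t: 10.92
eef_pos: [0.5281, 0.0212, 0.0744]
ee_rot: [180.0, 0.0, 171.5]
contact_force: [-0.2, 0.7, -3.9]
width: 0.0387
gripper_force: 42.0
```

move_arm(
  deltas=[
    [0,0,0.001,0,0,0,0.3],
    [0,0,0.001,0,0,0,0.3],
    [0,0,0,0,0,0,0.3],
  ],
)

```text
t: 11.3
eef_pos: [0.5281, 0.0213, 0.0724]
ee_rot: [180.0, 0.0, 171.5]
contact_force: [0.3, 0.3, -0.8]
width: 0.0386
gripper_force: 42.5
```

move_arm(
  deltas=[
    [0,0,0.001,0,0,0,0.3],
    [0,0,0,0,0,0,0.3],
    [0,0,0,0,0,0,0.3],
  ],
)

```text
t: 11.68
eef_pos: [0.5283, 0.0213, 0.0722]
ee_rot: [180.0, 0.0, 171.5]
contact_force: [-5.8, 1.8, 21.2]
width: 0.0389
gripper_force: 44.7
```

move_arm(
  deltas=[
    [0,0,0,0,0,0,0.55],
    [0,0,0,0,0,0,0.65],
    [0,0,0,0,0,0,0.65],
  ],
)

```text
t: 12.05
eef_pos: [0.528, 0.0212, 0.0712]
ee_rot: [-180.0, 0.0, 171.5]
contact_force: [0.5, 0.4, 0.4]
width: 0.0556
gripper_force: 0.0
```

move_arm(
  deltas=[
    [0,0,-0.03,0,0,0,0.65],
    [0,0,-0.04,0,0,0,0.65],
    [0,0,-0.04,0,0,0,0.65],
    [0,0,-0.04,0,0,0,0.65],
    [0,0,0,0,0,0,0.65],
  ],
)

```text
t: 12.68
eef_pos: [0.5292, 0.0213, 0.2237]
ee_rot: [179.9, 0.2, 171.5]
contact_force: [-0.8, -0.7, -1.5]
width: 0.0557
gripper_force: 0.0
```

Run:
```python
from h import *
import pickle
im,p=grab('wrist'); cv2.imwrite('pics/w8.png',im); pickle.dump(p,open('w8.pkl','wb')); s=st(); print(s)
x,y=map(int,proj(p,[.5278,.022,.085])[0]); print(x,y)
for e in blobs(im,(0,0,0),(180,255,75),(max(0,x-35),max(0,y-35),x+35,y+35),100): print('bore',e[0],e[1],onz(p,e[0][0],.085).round(4))
for P in ([*HUB,.035],[.501,-.059,.09]): print(proj(p,P))
```

```text
{'t': 12.725, 'eef_pos': [0.5284, 0.0214, 0.2221], 'ee_rot': [179.9456, 0.1017, 171.4774], 'contact_force': [-0.4216, -0.3538, -1.3702], 'width': 0.0555, 'gripper_force': 0.0, 'joint_pos': [-27.698, 24.6512, 25.4169, 108.6646, -13.6526, 49.521, 86.0789]}
314 232
bore ((314.9329833984375, 232.9628143310547), (23.19680404663086, 23.871313095092773), 101.1404800415039) 411.0 [0.5281 0.0225 0.085 ]
[[260.0020303  282.33694183]]
[[207.09197566 216.76624009]]
```

View pics/w8.png

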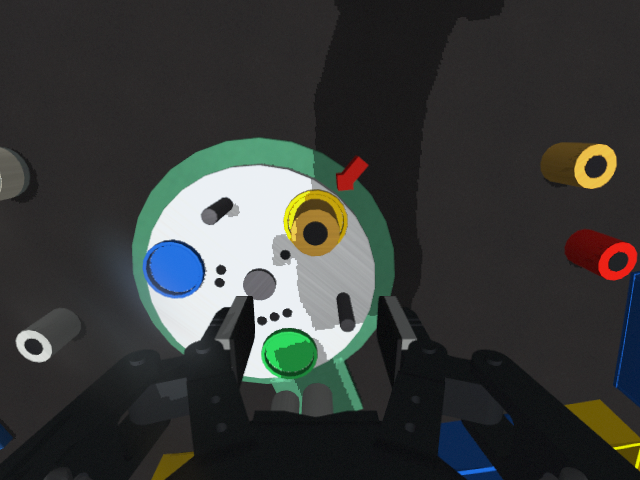

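The bushing stands in the yellow pocket at the pointer, with its bore at (315,233); peg1's top is at (210,216). I'll turn the table in two stages so the gripper stays away from the press head: peg 1 from 192° to 112°, then peg 2 from 232° to 192°.

Run:
```python
from h import *
line((.5284,.0214,.2221),171.5,(.5010,-.0592,.20),192,3,.5)
print('arc');arc(HUB,.085,.072,191.8,111.8,12,0)
```

```text
[0.0051, -0.0279, 0.0074, 0, 0, np.float64(-6.8), 0.5]
[0.0083, -0.0272, 0.0073, 0, 0, np.float64(-6.9), 0.5]
[0.0115, -0.0259, 0.0074, 0, 0, np.float64(-6.8), 0.5]
end [ 0.501  -0.0592  0.2   ] 192.00000000000003
arc
[-0.0006, 0.0099, -0.0, 0, 0, np.float64(6.7), 0]
[-0.0005, 0.0098, -0.0, 0, 0, np.float64(6.6), 0]
[-0.0006, 0.0099, -0.0, 0, 0, np.float64(6.7), 0]
[-0.0006, 0.0099, -0.0, 0, 0, np.float64(6.7), 0]
[-0.0006, 0.0098, -0.0, 0, 0, np.float64(6.6), 0]
[-0.0005, 0.0099, -0.0, 0, 0, np.float64(6.7), 0]
[-0.0006, 0.0099, -0.0, 0, 0, np.float64(6.7), 0]
[-0.0006, 0.0099, -0.0, 0, 0, np.float64(6.6), 0]
[-0.0006, 0.0098, -0.0, 0, 0, np.float64(6.7), 0]
[-0.0005, 0.0099, -0.0, 0, 0, np.float64(6.7), 0]
[-0.0006, 0.0099, -0.0, 0, 0, np.float64(6.6), 0]
[-0.0006, 0.0098, -0.0, 0, 0, np.float64(6.7), 0]
end [0.5529 0.0371 0.072 ] 111.8000000000001
```

move_arm(
  deltas=[
    [0.0051,-0.0279,0.0074,0,0,-6.8,0.5],
    [0.0083,-0.0272,0.0074,0,0,-6.8,0.5],
    [0.0115,-0.0259,0.0074,0,0,-6.8,0.5],
    [0,0,0,0,0,0,0.5],
    [0,0,0,0,0,0,0.5],
  ],
  grip_force=20,
)

```text
t: 13.35
eef_pos: [0.5005, -0.0589, 0.1985]
ee_rot: [180.0, -0.1, -168.2]
contact_force: [-0.5, -0.2, 0.3]
width: 0.0425
gripper_force: 0.0
```

Run:
```python
from h import *
s=st(); print(s['eef_pos'],s['ee_rot'],s['joint_pos'][6])
im,p=grab('wrist'); x,y=map(int,proj(p,[.5013,-.0592,.09])[0]); print('pred',x,y)
for e in blobs(im,(0,0,0),(180,120,125),(x-16,y-16,x+16,y+16),60): print(e[0],e[1],onz(p,e[0][0],.09).round(4))
```

```text
[0.5005, -0.0589, 0.1985] [179.9804, -0.0512, -168.2059] 113.0223
pred 313 247
((315.69696044921875, 241.1077423095703), (19.697757720947266, 28.868738174438477), 179.4085693359375) 366.0 [ 0.4966 -0.0585  0.09  ]
```

move_arm(
  deltas=[
    [0,0,0.045,0,0,0,0.5],
    [0,0,0.045,0,0,0,0.5],
    [0,0,0.037,0,0,0,0.5],
    [0,0,0,0,0,0,0.5],
  ],
)

```text
t: 13.9
eef_pos: [0.4993, -0.0587, 0.0703]
ee_rot: [180.0, -0.2, -168.1]
contact_force: [0.0, -0.4, 0.5]
width: 0.043
gripper_force: 0.0
```

move_arm(
  deltas=[
    [0,0,0,0,0,0,0],
    [0,0,0,0,0,0,0],
    [0,0,0,0,0,0,0],
    [0,0,0,0,0,0,0],
  ],
)

```text
t: 14.4
eef_pos: [0.5014, -0.0591, 0.0736]
ee_rot: [-180.0, 0.1, -168.1]
contact_force: [-1.3, 1.0, 10.1]
width: 0.0132
gripper_force: 20.9
```

move_arm(
  deltas=[
    [-0.0006,0.0099,0,0,0,6.7,0],
    [-0.0006,0.0099,0,0,0,6.7,0],
    [-0.0006,0.0099,0,0,0,6.6,0],
    [-0.0006,0.0099,0,0,0,6.7,0],
  ],
)

```text
t: 14.9
eef_pos: [0.503, -0.0202, 0.0736]
ee_rot: [180.0, 0.2, 164.9]
contact_force: [3.7, -4.9, 3.3]
width: 0.0134
gripper_force: 20.5
```

move_arm(
  deltas=[
    [-0.0006,0.0099,0,0,0,6.7,0],
    [-0.0006,0.0099,0,0,0,6.6,0],
    [-0.0006,0.0099,0,0,0,6.7,0],
    [-0.0006,0.0099,0,0,0,6.7,0],
  ],
)

```text
t: 15.4
eef_pos: [0.5221, 0.014, 0.0737]
ee_rot: [179.9, 0.2, 138.2]
contact_force: [5.7, -10.2, -1.1]
width: 0.0133
gripper_force: 20.2
```

move_arm(
  deltas=[
    [-0.0006,0.0099,0,0,0,6.6,0],
    [-0.0006,0.0099,0,0,0,6.7,0],
    [-0.0006,0.0099,0,0,0,6.7,0],
    [-0.0006,0.0099,0,0,0,6.6,0],
  ],
)

```text
t: 15.9
eef_pos: [0.5539, 0.0356, 0.0737]
ee_rot: [179.9, 0.2, 111.6]
contact_force: [2.3, -15.2, -0.2]
width: 0.0135
gripper_force: 20.4
```

move_arm(
  deltas=[
    [0,0,0,0,0,0,0],
    [0,0,0,0,0,0,0.5],
    [0,0,0,0,0,0,0.5],
    [0,0,0,0,0,0,0.5],
  ],
)

```text
t: 16.4
eef_pos: [0.5525, 0.0375, 0.0724]
ee_rot: [180.0, -0.0, 111.9]
contact_force: [-0.1, 0.6, -0.3]
width: 0.043
gripper_force: 0.0
```

move_arm(
  deltas=[
    [0,0,-0.04,0,0,0,0.5],
    [0,0,-0.045,0,0,0,0.5],
    [0,0,-0.045,0,0,0,0.5],
    [0,0,0,0,0,0,0.5],
    [0,0,0,0,0,0,0.5],
  ],
)

```text
t: 17.02
eef_pos: [0.5522, 0.0376, 0.2018]
ee_rot: [-180.0, -0.0, 111.9]
contact_force: [-0.8, 0.8, -0.5]
width: 0.0424
gripper_force: 0.0
```

Run:
```python
from h import *
s=st(); print(s)
y=s['ee_rot'][2]; q=HUB+.085*np.array([np.cos(np.radians(231.8)),np.sin(np.radians(231.8))]); print('peg2',q)
line(s['eef_pos'],111.8,(q[0],q[1],.2),205,10,.5)
```

```text
{'t': 17.025, 'eef_pos': [0.5522, 0.0376, 0.2018], 'ee_rot': [-179.9919, -0.0356, 111.8901], 'contact_force': [-0.7571, 0.7878, -0.513], 'width': 0.0424, 'gripper_force': 0.0, 'joint_pos': [-42.5608, 35.0896, 48.0268, 106.7533, -32.4547, 52.8733, 42.6287]}
peg2 [ 0.53193529 -0.10859784]
[-0.0128, -0.0073, 0.0002, 0, 0, np.float64(-9.3), 0.5]
[-0.0115, -0.0093, 0.0002, 0, 0, np.float64(-9.3), 0.5]
[-0.0098, -0.011, 0.0001, 0, 0, np.float64(-9.4), 0.5]
[-0.0079, -0.0125, 0.0002, 0, 0, np.float64(-9.3), 0.5]
[-0.0058, -0.0136, 0.0002, 0, 0, np.float64(-9.3), 0.5]
[-0.0035, -0.0143, 0.0002, 0, 0, np.float64(-9.3), 0.5]
[-0.0011, -0.0147, 0.0002, 0, 0, np.float64(-9.3), 0.5]
[0.0013, -0.0147, 0.0001, 0, 0, np.float64(-9.4), 0.5]
[0.0036, -0.0143, 0.0002, 0, 0, np.float64(-9.3), 0.5]
[0.0059, -0.0136, 0.0002, 0, 0, np.float64(-9.3), 0.5]
end [ 0.532  -0.1086  0.2   ] 205.00000000000009
```

move_arm(
  deltas=[
    [-0.0128,-0.0073,0,0,0,-9.3,0.5],
    [-0.0115,-0.0093,0,0,0,-9.3,0.5],
    [-0.0098,-0.011,0,0,0,-9.4,0.5],
    [-0.0079,-0.0125,0,0,0,-9.3,0.5],
    [-0.0058,-0.0136,0,0,0,-9.3,0.5],
  ],
)

```text
t: 17.65
eef_pos: [0.5418, -0.0364, 0.201]
ee_rot: [-180.0, -0.1, 158.8]
contact_force: [0.2, 0.3, 0.2]
width: 0.0429
gripper_force: 0.0
```

move_arm(
  deltas=[
    [-0.0035,-0.0143,0,0,0,-9.3,0.5],
    [-0.0011,-0.0147,0,0,0,-9.3,0.5],
    [0.0013,-0.0147,0,0,0,-9.4,0.5],
    [0.0036,-0.0143,0,0,0,-9.3,0.5],
    [0.0059,-0.0136,0,0,0,-9.3,0.5],
  ],
)

```text
t: 18.27
eef_pos: [0.5318, -0.1093, 0.201]
ee_rot: [179.9, -0.1, -154.6]
contact_force: [-0.6, -0.7, 0.7]
width: 0.0427
gripper_force: 0.0
```

move_arm(
  deltas=[
    [0,0,0,0,0,0,0.5],
    [0,0,0,0,0,0,0.5],
  ],
)

```text
t: 18.52
eef_pos: [0.5323, -0.1085, 0.2015]
ee_rot: [180.0, -0.0, -155.1]
contact_force: [0.1, 0.4, -1.0]
width: 0.0426
gripper_force: 0.0
```

Run:
```python
from h import *
import pickle
s=st(); print(s['eef_pos'],s['ee_rot'],s['joint_pos'][6])
im,p=grab('wrist'); cv2.imwrite('pics/w9.png',im); pickle.dump(p,open('w9.pkl','wb'))
x,y=map(int,proj(p,[.532,-.1086,.09])[0]); print('pred',x,y)
for e in blobs(im,(0,0,0),(180,120,125),(x-22,y-40,x+22,y+22),60): print(e[0],e[1],onz(p,e[0][0],.09).round(4),cv2.boundingRect(e[2]))
pocket(im,p,*BLU,(0,0,640,330))
```

```text
[0.5323, -0.1085, 0.2015] [179.9526, -0.0416, -155.1422] 133.1458
pred 314 244
((316.6322021484375, 235.14173889160156), (18.79618263244629, 33.90925216674805), 179.11158752441406) 449.5 [ 0.5251 -0.1099  0.09  ] (308, 219, 18, 32)
(array([413.1, 233.1]), array([64.5, 69. ])) [ 0.4999 -0.0287  0.043 ] r 0.0856 ang 171.19
```

move_arm(
  deltas=[
    [0,0,0.045,0,0,0,0.5],
    [0,0,0.045,0,0,0,0.5],
    [0,0,0.039,0,0,0,0.5],
    [0,0,0,0,0,0,0.5],
  ],
)

```text
t: 19.08
eef_pos: [0.531, -0.1082, 0.0711]
ee_rot: [179.9, -0.2, -155.0]
contact_force: [0.1, 1.0, 0.8]
width: 0.0429
gripper_force: 0.0
```

move_arm(
  deltas=[
    [0,0,0,0,0,0,0],
    [0,0,0,0,0,0,0],
    [0,0,0,0,0,0,0],
    [0,0,0,0,0,0,0],
  ],
)

```text
t: 19.58
eef_pos: [0.5335, -0.1087, 0.0747]
ee_rot: [-180.0, 0.1, -154.9]
contact_force: [-1.0, 3.3, 9.7]
width: 0.0133
gripper_force: 20.8
```

Run:
```python
from h import *
s=st(); print(s['eef_pos'],s['ee_rot'],s['contact_force'])
e=np.array(s['eef_pos'][:2])-HUB; print(np.hypot(*e),np.degrees(np.arctan2(e[1],e[0]))%360)
th=np.radians(np.linspace(231.5,192.1,7)); R=.0855
rows((HUB[0]+R*np.cos(th[0]),HUB[1]+R*np.sin(th[0]),.072),204.9,[(HUB[0]+R*np.cos(t),HUB[1]+R*np.sin(t),.072,204.9-6*(i+1)) for i,t in enumerate(th[1:])],0)
```

```text
[0.5335, -0.1087, 0.0747] [-179.9585, 0.1386, -154.9243] [-1.0385, 3.2772, 9.6555]
0.0841225891185002 232.68057265187764
[0.0039, 0.009, -0.0, 0, 0, 6.0, 0]
[0.0038, 0.009, -0.0, 0, 0, 6.0, 0]
[0.0037, 0.0091, -0.0, 0, 0, 6.0, 0]
[0.0036, 0.0091, -0.0, 0, 0, 6.0, 0]
[0.0035, 0.0092, -0.0, 0, 0, 6.0, 0]
[0.0034, 0.0091, -0.0, 0, 0, 6.0, 0]
end [ 0.5009 -0.0598  0.072 ] 168.9
```

move_arm(
  deltas=[
    [0.0039,0.009,0,0,0,6,0],
    [0.0038,0.009,0,0,0,6,0],
    [0.0037,0.0091,0,0,0,6,0],
  ],
)

```text
t: 19.95
eef_pos: [0.5144, -0.0879, 0.0747]
ee_rot: [-179.9, 0.2, -173.2]
contact_force: [5.8, -2.6, 2.7]
width: 0.0132
gripper_force: 20.4
```

move_arm(
  deltas=[
    [0.0036,0.0091,0,0,0,6,0],
    [0.0035,0.0092,0,0,0,6,0],
    [0.0034,0.0091,0,0,0,6,0],
    [0,0,0,0,0,0,0],
  ],
)

```text
t: 20.45
eef_pos: [0.5029, -0.0596, 0.0746]
ee_rot: [179.9, 0.1, 169.0]
contact_force: [-1.4, 1.4, 10.7]
width: 0.0129
gripper_force: 21.3
```

move_arm(
  deltas=[
    [0,0,0,0,0,0,0.5],
    [0,0,0,0,0,0,0.5],
    [0,0,0,0,0,0,0.5],
  ],
)

```text
t: 20.82
eef_pos: [0.5021, -0.0602, 0.0733]
ee_rot: [180.0, 0.0, 169.1]
contact_force: [-0.3, -0.2, 0.7]
width: 0.0421
gripper_force: 0.0
```

move_arm(
  deltas=[
    [0,0,-0.05,0,0,0,0.5],
    [0,0,-0.05,0,0,0,0.5],
    [0,0,-0.05,0,0,0,0.5],
    [0,0,0,0,0,0,0.5],
    [0,0,0,0,0,0,0.5],
  ],
)

```text
t: 21.45
eef_pos: [0.5017, -0.06, 0.2228]
ee_rot: [180.0, -0.0, 169.1]
contact_force: [-0.2, 0.3, -0.8]
width: 0.0431
gripper_force: 0.0
```

Run:
```python
from h import *
import pickle
s=st(); print(s['eef_pos'],s['ee_rot'],s['joint_pos'][6])
im,p=grab('wrist'); cv2.imwrite('pics/w10.png',im); pickle.dump(p,open('w10.pkl','wb'))
pocket(im,p,*BLU,(300,150,520,330))
a=im
x0,y0=map(int,proj(p,[.4917,.0617,.037])[0])
x=max(blobs(im,(0,170,90),(10,255,255),(x0-35,y0-35,x0+35,y0+35)),key=lambda x:x[1]); print('ptr',x[0],onz(p,x[0][0],.037),'expected',x0,y0)
sc,q=grab('scene'); tp,t=grab('top')
xs=proj(q,[*HUB,.035])[0]
c1=cv2.resize(sc[200:350,210:410],(640,480)); cv2.imwrite('pics/s10.png',c1)
cv2.imwrite('pics/fin.png',np.hstack([cv2.resize(im,(400,300)),cv2.resize(c1,(400,300))]))
pocket(tp,t,*BLU,(280,180,385,285))
```

```text
[0.5017, -0.06, 0.2228] [179.9846, -0.0173, 169.0821] 99.6715
(array([405.4, 233.6]), array([60. , 63.9])) [0.5276 0.022  0.043 ] r 0.0855 ang 131.69
ptr ((439.4582214355469, 185.4569549560547), (29.89901351928711, 40.57590866088867), 50.706878662109375) [0.48986749 0.05958272 0.037     ] expected 441 186
(array([306.3, 247.3]), array([10.1, 17.9])) [0.5295 0.0303 0.043 ] r 0.0907 ang 127.34
```

View pics/fin.png

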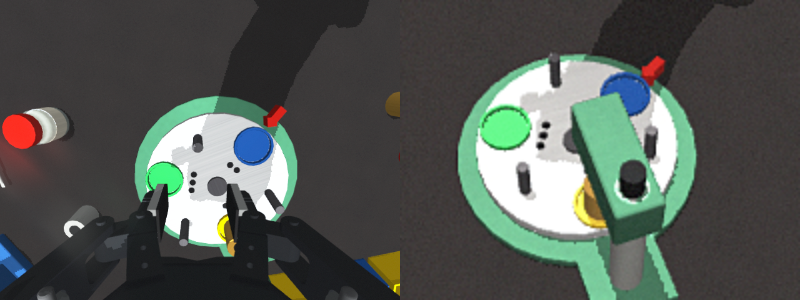

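The left half shows the blue pocket squarely at the pointer: pocket (253,146), pointer (276,117). The right half shows the bushing upright in the yellow pocket under the head at (590,205). Blue measures 131.7° against the pointer's 131.8°. The robot is clear, so I'm handing in.

```bash
python3 -c "
from h import *
print(r.close_job())"
```

```text
the job is handed in; nothing more can be done
None
```

The job is handed in at about 22 s: the brass bushing stands upright in the yellow pocket under the press ram, the blue pocket is within about 0.1° of the pointer by my last measurement, and I moved nothing else on the bench.

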